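Show the hidden nut to the bench camera with an inspection mirror

TASK

Take the inspection mirror from its wooden rest by its handle and reach it into the open wooden carcass, mirror straight below the bolt that goes through the top and level with the lens of the bench camera beyond. Angle the mirror so that the nut under the top appears to the lens in the middle of the glass, and keep it there, still, for at least three seconds, finishing while the gripper alone holds it. Do not bump the carcass or the camera, and leave the other things on the bench where they are.

Things in the scene. Friction and masses are not known exactly. Their poses are not given: they have to be found in the camera images.
- mirror_grip (a point): Centre of the gripping place of the loose inspection mirror: a black flat-sided handle 14 mm wide, 16 mm high, reaching 80 mm behind and 50 mm ahead of this point. Axes: x along the handle to the mirror, y across, z out of its top side. At the start it lies level in the rest, this point 53 mm above the table. The head's swivel sits on the handle's axis, 150 mm along +x.
- mirror_head (a joint): Swivel setting of the mirror head about the handle's y axis, rad; differs from run to run (0.65 to 1.05). At 0 the reflecting face looks along the handle's +z; as it grows the face tips towards +x: the outward normal of the glass is (sin q, 0, cos q) in the axes of mirror_grip.
- mirror_face (a point): Centre of the reflecting face of the round mirror (steel rim 50 mm across, glass 45 mm, 5 mm thick), 12 mm from the swivel's axis along the normal of the glass. Its z axis is the outward normal of the glass, y is the handle's y.
- tool_rest: Fixed wooden tool rest; origin on the table under the gripping place, x along the handle. Two upright notched cheeks, 12 mm thick, 56 mm across, 55 mm high (notch 17 mm wide, its floor 45 mm high), centred 50 mm behind and 42 mm ahead of the origin; between them an 80 mm gap over a 12 mm high base, where the handle is gripped from above.
- carcass: Fixed light-wood carcass, open right through at front and back (x) with boards at top, bottom and both sides; origin at the centre of its underside, x through the openings. 120 mm deep in x, 240 mm wide in y, 192 mm high, boards 12 mm thick, the top 130 x 260 mm. Clear opening 216 mm wide, from 12 mm to 180 mm above the table; small glue blocks in the upper corners.
- nut (a point): What is to be seen: lower end of the steel bolt, in its nut and washer, under the top of the carcass, 168 mm above the table (12 mm below the top's underside). Hidden from above, but the bolt's round head (23 mm across, 6 mm high) shows on the top straight above it. Its x axis points level towards the bench camera.
- lens (a point): Front centre of the lens of the fixed bench camera (black box 34 x 46 x 38 mm on a steel post and round foot), beyond the carcass: 105 mm above the table and 180 mm from the nut measured level. It looks level through the carcass at the place 63 mm straight below the nut.
- bolt: The bolt itself; fixed, origin at the point nut, same axes.
- bench_camera: The bench camera's fixed stand and housing; origin on the table under the front of the lens, x pointing away from the carcass (the lens looks along -x); height 124 mm.
- mirror: The inspection mirror as a whole (80 to 130 g), origin and axes as mirror_grip: handle, thin steel rod (6 to 9 mm thick), round mirror head on a stiff swivel that keeps its setting when carried (slips above 0.12 N m).
- clamp: Bystander: loose grey bar clamp lying on the bench, about 240 x 130 x 25 mm.
- cutouts: Bystander: loose stack of three curved fibreboard cut-outs, about 230 x 100 x 18 mm.
- screw_jar: Bystander: loose glass jar with steel lid, 68 mm across, 85 mm high.
- jigsaw: Bystander: loose grey jigsaw standing on its shoe, about 220 x 75 x 195 mm.
- sight_point (a point): Invisible point on the straight line from nut to lens, 25.9 % of the way from the nut. Where the perpendicular from this point meets the glass is where the lens sees the nut's image, for a mirror about 63 mm below the nut.
- table: The white bench top, its surface at height 0.
Things that resemble listed ones, but are neither listed nor needed, are in the scene too. What is shaped like the tool_rest but yellow is not meant.

How it is judged:
On the way, in this order (a step that is already met when the one before it is completed fails the run):
1. the mirror is lifted out of its rest by the gripper (height (world z) of mirror_grip above 0.075 m and contact force between mirror and tool_rest below 0.1 N and contact force between mirror and the fingers above 1 N), for 0.2 s.
2. the nut's reflection stands in the glass for the lens, the mirror held still, for two seconds (x of sight_point in the frame of mirror_face between -0.015 and 0.015 m and y of sight_point in the frame of mirror_face between -0.015 and 0.015 m and z of nut in the frame of mirror_face between 0.034 and 0.056 m and z of lens in the frame of mirror_face between 0.105 and 0.148 m and distance between mirror_face and nut between 0.043 and 0.083 m and horizontal distance between mirror_face and nut below 0.02 m and contact force between mirror and the fingers above 1 N and contact force between mirror and carcass below 0.1 N and contact force between mirror and bolt below 0.1 N and contact force between mirror and bench_camera below 0.1 N and contact force between mirror and tool_rest below 0.1 N and contact force between mirror and table below 0.1 N and linear speed of mirror below 0.02 m/s and angular speed of mirror below 0.15 rad/s), for 2 s.
At the end, for the whole second after the job is handed in: Gripper alone holds the mirror, still (<20 mm/s, <0.15 rad/s); its face is 43-83 mm from the nut, within 20 mm of straight below; nut 34-56 mm and lens 105-148 mm before the plane of the glass; nut's image within 15 mm of the glass's centre along x and y; bystanders within 15 mm of their place (all of step 2 and not (distance of clamp from where it was at the start of the episode above 0.015 m) and not (distance of cutouts from where it was at the start of the episode above 0.015 m) and not (distance of screw_jar from where it was at the start of the episode above 0.015 m) and not (distance of jigsaw from where it was at the start of the episode above 0.015 m)); the arm keeps its last pose, push and grip.
It fails at once if the carcass is bumped (over 10 N) (contact force between any of carcass, bolt and anything else above 10 N).
It fails at once if the bench camera is bumped (over 5 N) (contact force between bench_camera and anything else above 5 N).
It fails at once if a bystander is shifted by more than 15 mm (distance of any of clamp, cutouts, screw_jar, jigsaw from where it was at the start of the episode above 0.015 m).
It also fails if it takes over 59 s, if anything falls off the work surface, if the arm or the gripper's body presses on something with over 40 N, if the wrist force passes 120 N, or if a joint passes its speed limit or range.

ROBOT

A 6-joint arm with a two-finger parallel gripper is mounted at the origin on the work surface. World frame = base frame: x ahead of the robot, y to its left, z up, the work surface at z = 0. Lengths are in m, angles in rad, forces in N, time in s.
With the tool pointing down it reaches from about 0.3 to 0.875 m from the base axis. Payload 6.4 kg.
Tool frame: the origin (TCP) lies on the centre line of the jaws, within the pads' length; the fingertips stand 14 mm ahead of it and the grasp point (between the pads) lies 5 mm behind it; y points along the fingers, x is the direction in which the jaws open and shut, and the axes are right-handed (so a half turn about y gives the same grasp; the last joint's range is limited). The gripper opens to 88 mm and grips with 3 to 60 N. Pads are 18 mm wide; open, the fingers measure 123 mm over their backs; the gripper's body (75 mm by 187 mm) begins 45 mm behind the grasp point.
Start: joints at [-1.391, 0.181, 1.607, -0, 1.354, -0.206], TCP at [0.216, -0.533, 0.253] pointing down, gripper open.
Joint ranges: [-2.99, 2.99], [-0.89, 2.07], [0.3, 2.58], [-1.14, 4.28], [0, 2.63], [-3.12, 3.12]. Speed limits (rad/s): [2.57, 2.57, 3.01, 3.14, 3.14, 3.14].

INTERFACE

Orientations are given as [roll, pitch, yaw] about the fixed x, y, z axes, in that order (R = Rz(yaw) Ry(pitch) Rx(roll)).
In Python, from plant import status, eyes, order, nets gives the robot as it stands.
- The arm moves only by the shell command python3 -m handwheel 'ROWS' [OPENING] [FORCE]. ROWS is JSON, a list of rows, each a list of 6 numbers: the shift along the tool's x, y, z in m, then the turn, a rotation vector about the tool's x, y, z in degrees. In form: [[tx, ty, tz, ax, ay, az], ...]. A call has 1 to 12 rows; each row is the pose to reach, as a shift and turn from the pose commanded when the call began, along the tool's axes at that moment; what a row does not reach only later rows make up. A row lasts 1/8 s, in which the tool goes at most 62.5 mm and 10.7 degrees, less where a joint would pass 70% of its speed; a pose out of reach is approached as far as the arm can. A call with a gripper value outside its range is refused whole. OPENING is the opening, from 0 (shut) to 1 (fully open), set as the call begins (- or left out, the last holds). The fingers move at their own pace and stop on an object; FORCE is the grip in N (left out, the last holds). Time passes only in rows, so rows that repeat a pose let the fingers close. It gives the time, the measured TCP pose, the force and the opening at its end, in the units of the state.
- status.read_state(): the state, without advancing time (a new reading comes with each control period).
- eyes.read_camera(name): name is "scene" or "top" or "wrist"; returns a dict with "image" (480x640x3 uint8, blue, green, red), "camera_matrix" (3x3 intrinsics, pixels), "k1" (the pictures are not rectified: a ray, as slopes to the right and down, at radius r is drawn at 1 + k1 r^2 times it, then the intrinsics apply), "extrinsics" (4x4, takes a point from camera to world coordinates); the wrist camera has in their place "tool_from_camera" (4x4, takes a point from camera to tool coordinates, whose origin is the TCP and whose axes are the tool frame's). Camera axes: x right, y down, z forward; pixel columns grow to the right and rows downward; lengths in m; the calibration is good to about 2 mm. A picture is of the moment at which its call begins: read the wrist's pose just before it. There is no depth.
- order.hand_in(): hands the job in, once; it reports no verdict.
Trained networks look in the newest picture that a camera, given by its name, has taken for a name from the list of things; names that differ only in an ending like _2 or _b are one class to them, and where a whole thing is asked for, a point or a joint stands for the part that bears it (a point fixed in the world has none). Each returns a list of dicts, best first, with "confidence" (0 to 1); they miss things now and then, are a little off and sometimes report something else, mostly with a low value. They report only what shows in the picture. A call takes as long as a camera call. They do not tell look-alikes from the thing itself.
- nets.recognise(camera, query): "at" ([x, y, z] in m, in world coordinates, good to about 4 mm: the middle of the surface that is visible of it).
- nets.masks_of(camera, query): "pixels" (480x640 bool, what is visible of it).
- nets.pinpoint(camera, query): "at" ([x, y, z] in m, in world coordinates, good to about 4 mm: a listed point, or the origin of a listed thing).
The state is a dict: "clock": time; "qpos": joint angles; "dq": joint speeds; "effort": joint torques, N m; "position": TCP position; "tool_rot": TCP orientation; "force": force on the tool from outside, world axes, zero at the start; "moment": the same for the moment, N m; "grip_width": finger opening in m.
Only numpy, scipy, OpenCV 4.12 (cv2) and the standard library are available. Lean on these libraries where they do the work, as an engineer would, in place of code of your own. Each camera call takes 0.05 s, during which the arm holds its last target.

## Working session

There is one attempt and no reset: what is moved stays moved. The work goes in short steps, Python scripts to look and compute and a shell command to move; the robot and the scene stay as the last step left them, time stands still between calls to the robot, and variables do not carry over. Pictures are saved under pics/ and viewed, and the job is handed in when it is done.

```bash
ls; mkdir -p pics
cat > snap.py <<'E'
import cv2,sys
from plant import eyes
for c,n in zip(sys.argv[1::2],sys.argv[2::2]):
    cv2.imwrite('pics/%s.png'%n,eyes.read_camera(c)['image'])
E
python3 snap.py scene s1 top t1
python3 - <<'E'
from plant import status
print(status.read_state())
E
```

```text
pics
{'clock': 0.1, 'qpos': array([-1.39130838e+00,  1.81442920e-01,  1.60788038e+00,  6.86770281e-06,
        1.35380408e+00, -2.06298151e-01]), 'dq': array([ 5.06625147e-04, -2.07887661e-03, -2.10458143e-03,  7.94441259e-05,
       -1.36301090e-03,  5.96926260e-04]), 'effort': array([ 1.49662415e-04, -4.34823704e+01, -3.42699516e+01,  7.02762441e-02,
        3.39370128e-02, -4.58359921e-05]), 'position': array([ 0.21630253, -0.53227997,  0.25192697]), 'tool_rot': array([-1.57047540e+00,  1.50080146e-03, -1.18501148e+00]), 'force': array([-0.61932413, -0.41843184,  0.22605495]), 'moment': array([-0.00069564,  0.01098178,  0.04284711]), 'grip_width': 0.08821530736079336}
```

View pics/s1.png

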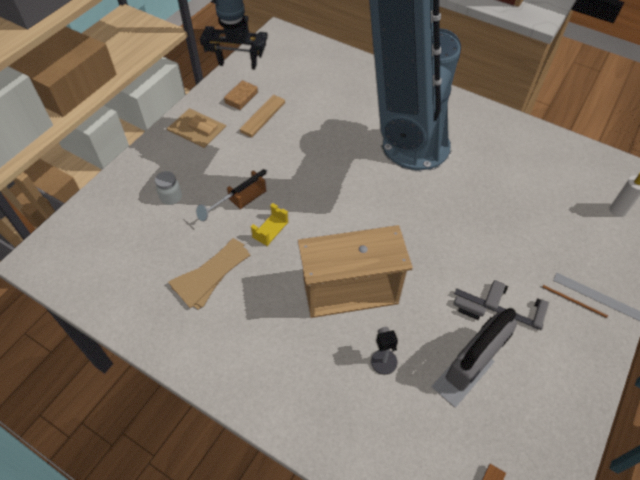

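View pics/t1.png

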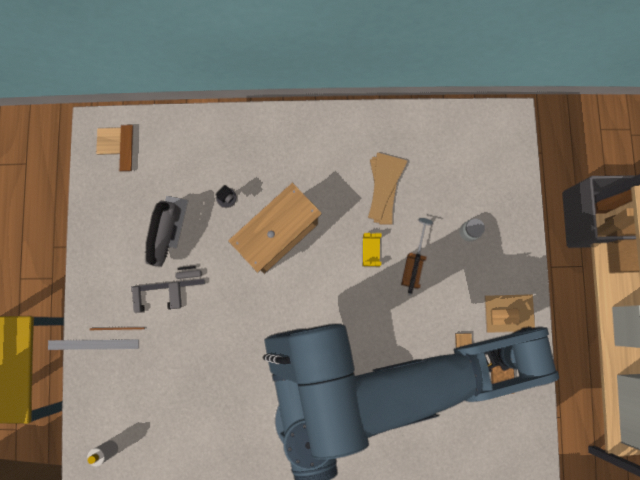

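Run:
```python
from plant import nets
import numpy as np
np.set_printoptions(precision=4,suppress=True)
for cam in ['scene','top']:
  for q in ['mirror_grip','mirror_face','tool_rest','carcass','nut','lens','bolt','bench_camera','mirror','clamp','cutouts','screw_jar','jigsaw']:
    print(cam,q,[(np.array(d['at']).round(4).tolist(),round(d['confidence'],2)) for d in nets.pinpoint(cam,q)])
```

```text
scene mirror_grip [([0.4703, -0.3491, 0.0539], 0.87), ([0.6245, -0.3856, 0.0629], 0.43), ([0.7372, -0.2633, -0.0021], 0.39), ([0.466, -0.3499, -0.0042], 0.32)]
scene mirror_face [([0.6249, -0.3853, 0.0627], 0.53)]
scene tool_rest [([0.5373, -0.2124, 0.0015], 0.77)]
scene carcass [([0.5935, 0.0886, -0.0035], 0.96)]
scene nut [([0.5763, 0.1007, 0.1693], 0.43)]
scene lens [([0.6967, 0.2325, 0.1106], 0.66)]
scene bolt [([0.5669, 0.1013, 0.1706], 0.5)]
scene bench_camera [([0.6293, 0.4493, -0.0025], 0.62), ([0.6944, 0.2281, -0.0021], 0.59)]
scene mirror [([0.4666, -0.3428, 0.0502], 0.75), ([0.6339, 0.449, 0.0006], 0.3)]
scene clamp [([0.4389, 0.4523, 0.0036], 0.79)]
scene cutouts [([0.7364, -0.262, -0.002], 0.61)]
scene screw_jar [([0.597, -0.5379, -0.0015], 0.86), ([0.5734, 0.1033, 0.1731], 0.68)]
scene jigsaw [([0.633, 0.449, -0.0028], 0.96)]
top mirror_grip [([0.4707, -0.3457, 0.0528], 0.84)]
top mirror_face [([0.5958, -0.542, 0.0001], 0.55), ([0.6251, -0.3878, 0.0563], 0.44)]
top tool_rest [([0.5398, -0.2081, -0.004], 0.94), ([0.4712, -0.3439, -0.0008], 0.66), ([0.5698, 0.1064, 0.1654], 0.51)]
top carcass [([0.5925, 0.0893, 0.0], 0.62)]
top nut [([0.7416, -0.2593, 0.001], 0.64), ([0.3655, -0.0032, -0.0018], 0.46), ([0.5682, 0.1081, 0.1669], 0.45)]
top lens [([0.6936, 0.2337, 0.1049], 0.71)]
top bolt []
top bench_camera [([0.6955, 0.2307, -0.0059], 0.69)]
top mirror [([0.474, -0.345, 0.0519], 0.61), ([0.626, -0.3912, 0.0544], 0.26)]
top clamp [([0.4382, 0.4553, 0.0009], 0.64)]
top cutouts [([0.742, -0.2639, 0.0038], 0.61)]
top screw_jar [([0.594, -0.5419, -0.0007], 0.66)]
top jigsaw [([0.6305, 0.4497, -0.0013], 0.61)]
```

The red-brown rest at top (413,270) / scene (248,190) holds the mirror. The yellow one at (372,250) is the look-alike. The bolt head is at top (270,234) and the bench camera at (227,196). Distance from nut to lens measures 178 mm against the stated 180. I'll confirm with a crop and plan the wrist-camera view.

```bash
cat > h.py <<'E'
import numpy as np,cv2
from scipy.spatial.transform import Rotation as Ro
from plant import status,eyes,nets
np.set_printoptions(precision=4,suppress=True)
def R_of(rpy): return Ro.from_euler('xyz',rpy).as_matrix()
def pose():
    s=status.read_state(); return np.array(s['position']),R_of(s['tool_rot'])
def tool_R(heading,pitch=0):
    # tool z along handle heading (pitch>0: z dips), y down
    h=np.radians(heading);p=np.radians(pitch)
    z=np.array([np.cos(h)*np.cos(p),np.sin(h)*np.cos(p),-np.sin(p)])
    x=np.array([np.sin(h),-np.cos(h),0]); return np.c_[x,np.cross(z,x),z]
def delta(p,R,p0=None,R0=None):
    if p0 is None: p0,R0=pose()
    return R0.T@(np.asarray(p)-p0), np.degrees(Ro.from_matrix(R0.T@R).as_rotvec())
def wcam():
    p,R=pose(); c=eyes.read_camera('wrist'); T=np.eye(4);T[:3,:3]=R;T[:3,3]=p
    return c,T@c['tool_from_camera']
def proj(P,c,E):
    P=np.atleast_2d(P); q=(P-E[:3,3])@E[:3,:3]; s=q[:,:2]/q[:,2:]
    s=s*(1+c['k1']*(s**2).sum(1,keepdims=True)); K=c['camera_matrix']
    return s@K[:2,:2].T+K[:2,2]
def ray(uv,c,E):
    uv=np.atleast_2d(uv).astype(float); K=c['camera_matrix']
    d=(uv-K[:2,2])@np.linalg.inv(K[:2,:2]).T; s=d.copy()
    for _ in range(20): s=d/(1+c['k1']*(s**2).sum(1,keepdims=True))
    v=np.c_[s,np.ones(len(s))]@E[:3,:3].T
    return E[:3,3],v/np.linalg.norm(v,axis=1,keepdims=True)
def atz(uv,z,c,E):
    o,v=ray(uv,c,E); return o+v*((z-o[2])/v[:,2:])
E
python3 - <<'E'
from h import *
c=eyes.read_camera('scene');im=c['image']
cv2.imwrite('pics/s1z.png',cv2.resize(im[150:260,170:330],None,fx=5,fy=5,interpolation=cv2.INTER_CUBIC))
w=eyes.read_camera('wrist');print(w['tool_from_camera'],w['camera_matrix'],w['k1'])
c,E=c,c['extrinsics']
print('E scene',E[:3,3])
print(delta([0.46,-0.343,0.26],tool_R(-15)))
print(tool_R(-15), R_of(status.read_state()['tool_rot']))
E
```

```text
[[ 1.     -0.0009 -0.0004  0.0006]
 [ 0.0001 -0.3232  0.9463 -0.1333]
 [-0.001  -0.9463 -0.3232  0.0843]
 [ 0.      0.      0.      1.    ]] [[345.0854   0.     315.6731]
 [  0.     345.0854 234.7295]
 [  0.       0.       1.    ]] -0.020493768832610844
E scene [1.2832 0.4054 1.3367]
(array([-0.0841, -0.0073,  0.2971]), array([ 0.001 , 37.1062, -0.0008]))
[[-0.2588 -0.      0.9659]
 [-0.9659  0.     -0.2588]
 [ 0.     -1.     -0.    ]] [[ 0.3763 -0.      0.9265]
 [-0.9265  0.      0.3763]
 [-0.     -1.     -0.    ]]
```

View pics/s1z.png

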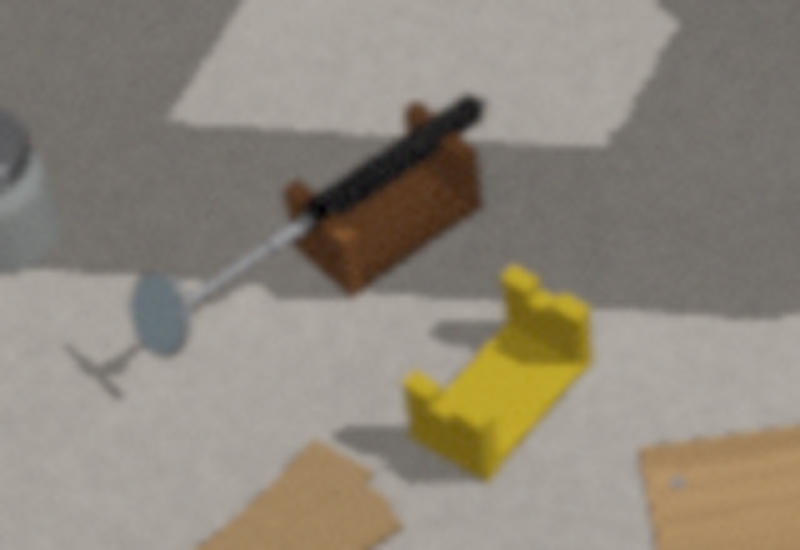

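Crop confirms: the mirror lies in the red-brown rest, crop (400,190), handle to the upper right and mirror head to the lower left. The yellow rest is empty. Moving to look from above.

```bash
python3 -m handwheel '[[-0.01,0,0.04,0,5,0],[-0.025,0,0.09,0,12,0],[-0.04,-0.003,0.14,0,19,0],[-0.055,-0.005,0.2,0,26,0],[-0.07,-0.007,0.25,0,32,0],[-0.084,-0.007,0.297,0,37,0],[-0.084,-0.007,0.297,0,37,0],[-0.084,-0.007,0.297,0,37,0]]' 1; python3 snap.py wrist w1
python3 - <<'E'
from h import *
for q in ['mirror_grip','mirror_face','tool_rest']:
    print(q,[(np.array(d['at']).round(4).tolist(),round(d['confidence'],2)) for d in nets.pinpoint('wrist',q)])
E
```

```text
clock: 2.5
position: [0.4597, -0.3433, 0.2596]
tool_rot: [-1.571, -0.0, -1.829]
force: [-0.1, 0.0, -0.4]
grip_width: 0.0883
mirror_grip [([0.4708, -0.3469, 0.0552], 0.57), ([0.5981, -0.5384, -0.0002], 0.35)]
mirror_face [([0.6239, -0.387, 0.0577], 0.79)]
tool_rest [([0.4688, -0.346, -0.0018], 0.95), ([0.5443, -0.21, -0.0022], 0.57)]
```

View pics/w1.png

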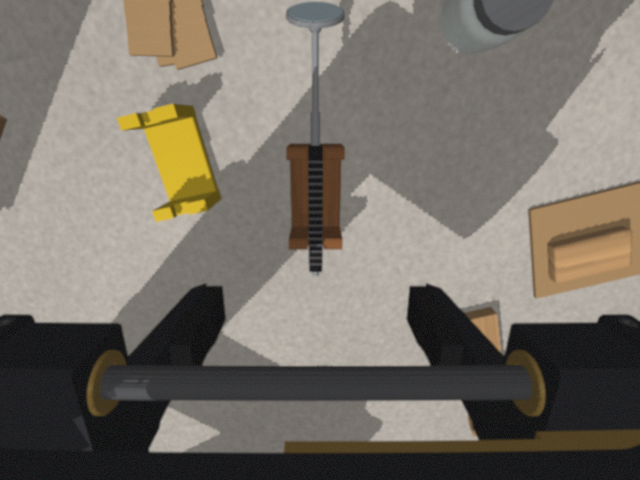

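Handle runs vertically in the picture, from (316,272) to (316,145), with the mirror at (315,14). Next I'll fit axis and q from pixels.

```bash
cat > fit.py <<'E'
from h import *
from scipy.optimize import least_squares
c,E=wcam(); im=c['image']
cv2.imwrite('pics/w1z.png',cv2.resize(im[0:40,270:360],None,fx=8,fy=8,interpolation=cv2.INTER_CUBIC))
m=nets.masks_of('wrist','mirror_face')
print(len(m),[ (d['confidence'],d['pixels'].sum()) for d in m])
mm=m[0]['pixels'].astype(np.uint8)
ys,xs=np.nonzero(mm);print(xs.min(),xs.max(),ys.min(),ys.max())
# handle end & rod from dark pixels
def face_pts(g,yaw,q,r=0.025):
    y=np.array([-np.sin(yaw),np.cos(yaw),0]);x=np.array([np.cos(yaw),np.sin(yaw),0]);z=np.array([0,0,1.])
    n=np.sin(q)*x+np.cos(q)*z; u=np.cos(q)*x-np.sin(q)*z
    t=np.linspace(0,2*np.pi,60)[:,None]
    return lambda d: g+0.15*x+d*n+r*(np.cos(t)*u+np.sin(t)*y)
axis=atz([[316,272],[316,145]],0.061,c,E);print('handle ends',axis,np.linalg.norm(axis[1]-axis[0]))
d=axis[1]-axis[0];yaw=np.arctan2(d[1],d[0]);print('yaw',np.degrees(yaw))
g=axis[0]+(axis[1]-axis[0])*80/130;g[2]=.053;print('grip',g)
for q in [.65,.75,.85,.95,1.05]:
    f=face_pts(g,yaw,q); a=proj(f(.012),c,E);b=proj(f(.007),c,E);al=np.r_[a,b]
    print(q,'face ctr',proj(f(.012).mean(0),c,E),'face box',a.min(0),a.max(0),'all',al.min(0),al.max(0))
E
python3 fit.py
```

```text
1 [(0.75, np.int64(1356))]
284 342 0 32
handle ends [[ 0.3909 -0.3267  0.061 ]
 [ 0.5167 -0.3605  0.061 ]] 0.13021585739478228
yaw -15.02549001336266
grip [ 0.4683 -0.3475  0.053 ]
0.65 face ctr [[316.0006  13.3178]] face box [286.0901  -7.5692] [345.9102  36.2261] all [286.0901  -7.5692] [345.9102  41.3962]
0.75 face ctr [[315.999   12.3839]] face box [286.1302  -5.5976] [345.8673  32.4139] all [286.1302  -5.5976] [345.8673  38.1143]
0.85 face ctr [[315.9972  11.5974]] face box [286.1813  -3.3461] [345.813   28.4891] all [286.1813  -3.3461] [345.813   34.6619]
0.95 face ctr [[315.9954  10.966 ]] face box [286.2428  -0.8438] [345.748  24.499] all [286.2428  -0.8438] [345.748   31.0772]
1.05 face ctr [[315.9934  10.4953]] face box [286.314    1.8792] [345.673   20.4932] all [286.314    1.8792] [345.673   27.4019]
```

View pics/w1z.png

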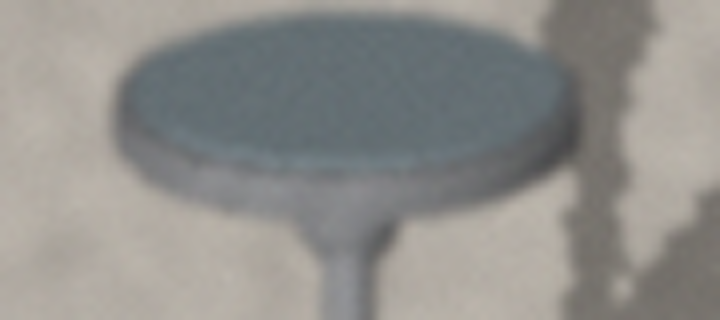

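Yaw −15.0°, handle length 130.2 mm against 130, grip about (0.469,−0.347). The face ellipse is about 57.6 px wide and 20 px high, so q ≈ 1.02. Next I'll look at the carcass from above with the wrist camera to place the bolt and lens.

Run:
```python
from h import *
print(delta([0.50,0.02,0.33],tool_R(45)))
for cam,h,l in [('top',(270,234),(229,198)),('scene',(362.5,248.5),(386,341))]:
    c=eyes.read_camera(cam);print(cam,'bolt',atz(h,.197,c,c['extrinsics']))
```

```text
(array([-0.3621, -0.0703, -0.0547]), array([  0.0054, -59.9812,   0.001 ]))
top bolt [[0.5722 0.1022 0.197 ]]
scene bolt [[0.575  0.0998 0.197 ]]
```

```bash
python3 -m handwheel '[[-0.04,-0.02,-0.005,0,-6,0],[-0.08,-0.04,-0.01,0,-13,0],[-0.13,-0.06,-0.02,0,-21,0],[-0.18,-0.07,-0.027,0,-30,0],[-0.23,-0.07,-0.035,0,-38,0],[-0.28,-0.07,-0.042,0,-46,0],[-0.325,-0.07,-0.05,0,-54,0],[-0.362,-0.07,-0.055,0,-60,0],[-0.362,-0.07,-0.055,0,-60,0],[-0.362,-0.07,-0.055,0,-60,0]]'; python3 snap.py wrist w2
python3 - <<'E'
from h import *
for q in ['nut','bolt','lens','carcass','bench_camera']:
    print(q,[(np.array(d['at']).round(4).tolist(),round(d['confidence'],2)) for d in nets.pinpoint('wrist',q)])
E
```

```text
clock: 4.15
position: [0.4998, 0.0202, 0.3297]
tool_rot: [-1.571, -0.0, -0.785]
force: [0.1, -0.5, -0.6]
grip_width: 0.0881
nut [([0.5706, 0.098, 0.1708], 0.58)]
bolt []
lens []
carcass []
bench_camera []
```

View pics/w2.png

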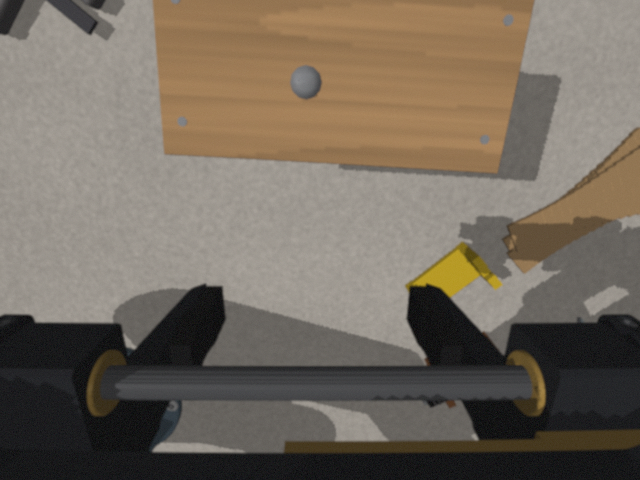

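The bolt head is at (306,82). The carcass top's near edge runs (165,154)–(498,172).

Run:
```python
from h import *
c,E=wcam()
b=atz([306,82],.197,c,E)[0];e=atz([[165,154],[498,172]],.192,c,E)
print('bolt',b,'edge',e,np.linalg.norm(e[1]-e[0]))
d=e[0]-e[1];print('edge dir',np.degrees(np.arctan2(d[1],d[0])),'carcass yaw',np.degrees(np.arctan2(d[1],d[0]))-90)
n=np.array([-d[1],d[0],0])/np.linalg.norm(d);print('bolt to edge dist',abs(n@(b-e[0])), 'along', (b-e[1])@d/np.linalg.norm(d))
for L in ([.6967,.2325],[.6936,.2337],[.695,.2315]):
    v=np.array(L)-b[:2];print(np.linalg.norm(v),np.degrees(np.arctan2(v[1],v[0])))
print(delta([0.60,0.12,0.33],tool_R(45)))
```

```text
bolt [0.5716 0.1007 0.197 ] edge [[ 0.4586  0.1425  0.192 ]
 [ 0.6323 -0.0509  0.192 ]] 0.25999788286321757
edge dir 131.9177469122263 carcass yaw 41.917746912226306
bolt to edge dist 0.056161355411730916 along 0.15333251879370527
0.18171185296516504 46.49707893179889
0.18047443830389137 47.4732358151314
0.17981707300060606 46.67063426279239
(array([ 0.0002, -0.0003,  0.1414]), array([ 0.0018,  0.0218, -0.002 ]))
```

Run:
```python
from h import *
print(delta([0.4597,-0.3445,0.13],tool_R(-15)))
print(delta([0.4597,-0.3445,0.25],tool_R(-15)))
```

```text
(array([ 0.2293,  0.1997, -0.2863]), array([ 0.0027, 60.0218, -0.0009]))
(array([ 0.2293,  0.0797, -0.2863]), array([ 0.0027, 60.0218, -0.0009]))
```

```bash
python3 -m handwheel '[[0.02,0.0,-0.03,0,5,0],[0.05,0.0,-0.07,0,13,0],[0.08,0.01,-0.11,0,21,0],[0.11,0.02,-0.15,0,30,0],[0.15,0.04,-0.19,0,39,0],[0.19,0.06,-0.235,0,48,0],[0.215,0.1,-0.265,0,56,0],[0.2293,0.15,-0.2863,0,60,0],[0.2293,0.19,-0.2863,0,60,0],[0.2293,0.2,-0.2863,0,60,0],[0.2293,0.2,-0.2863,0,60,0]]'; python3 snap.py wrist w3; python3 -c "
from h import *
print(delta([0.4597,-0.3445,0.048],tool_R(-15)))"
```

```text
clock: 5.88
position: [0.4603, -0.3438, 0.13]
tool_rot: [-1.571, 0.0, -1.831]
force: [1.1, -0.7, 0.1]
grip_width: 0.0881
(array([ 0.0004,  0.0832, -0.0013]), array([-0.094 ,  0.1317,  0.0609]))
```

View pics/w3.png

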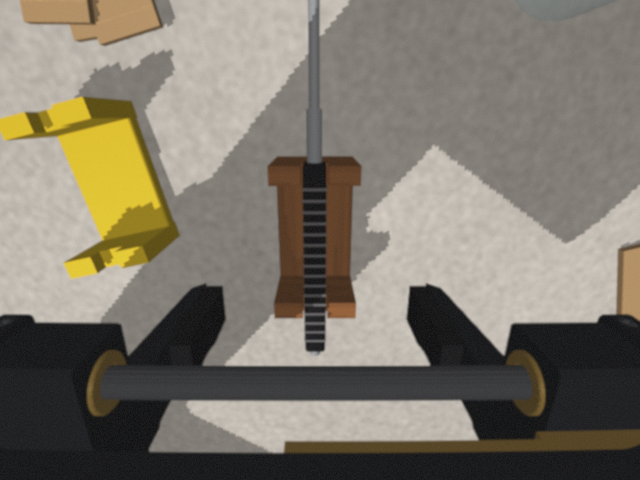

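Handle is centred between the fingers, (315,351)–(314,163). I'll check the along-handle position once more, then descend.

```bash
python3 - <<'E'
from h import *
c,E=wcam();a=atz([[315,349],[314,163]],.061,c,E);d=a[1]-a[0]
print(a,np.linalg.norm(d),np.degrees(np.arctan2(d[1],d[0])),a[0]+d*80/130)
E
python3 -m handwheel '[[0,0.03,-0.001,0,0,0],[0,0.065,-0.001,0,0,0],[0,0.082,-0.001,0,0,0],[0,0.082,-0.001,0,0,0],[0,0.082,-0.001,0,0,0]]'
python3 -m handwheel '[[0,0,0,0,0,0],[0,0,0,0,0,0],[0,0,0,0,0,0],[0,0,0,0,0,0],[0,0,0,0,0,0],[0,0,0,0,0,0]]' 0 45
```

```text
[[ 0.3936 -0.3264  0.061 ]
 [ 0.5185 -0.3592  0.061 ]] 0.12906770153542843 -14.70282292647575 [ 0.4705 -0.3466  0.061 ]
clock: 6.6
position: [0.4602, -0.3445, 0.0494]
tool_rot: [-1.569, -0.001, -1.831]
force: [-0.5, -0.1, 0.7]
grip_width: 0.0881
clock: 7.35
position: [0.4592, -0.3436, 0.0476]
tool_rot: [-1.571, 0.0, -1.831]
force: [0.3, 0.5, 0.6]
grip_width: 0.0302
```

```bash
python3 -m handwheel '[[0,0,0,0,0,0],[0,0,0,0,0,0],[0,0,0,0,0,0],[0,0,0,0,0,0]]'
python3 -m handwheel '[[0,-0.02,0,0,0,0],[0,-0.05,0,0,0,0],[0,-0.08,0,0,0,0],[0,-0.09,0,0,0,0],[0,-0.09,0,0,0,0],[0,-0.09,0,0,0,0]]'; python3 snap.py wrist w4 scene s4
```

```text
clock: 7.85
position: [0.4592, -0.3436, 0.0477]
tool_rot: [-1.571, 0.0, -1.831]
force: [-0.4, -0.3, -1.1]
grip_width: 0.0131
clock: 8.6
position: [0.4587, -0.3429, 0.1366]
tool_rot: [-1.572, 0.001, -1.831]
force: [-0.5, -0.1, -0.6]
grip_width: 0.013
```

View pics/w4.png

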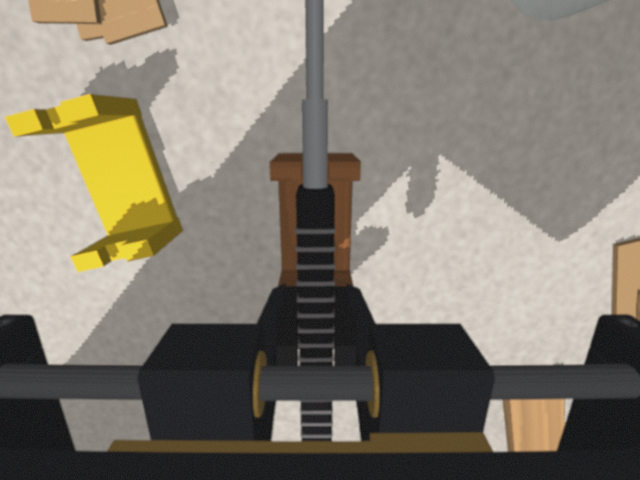

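Run:
```python
import cv2
im=cv2.imread('pics/s4.png');cv2.imwrite('pics/s4z.png',cv2.resize(im[120:270,160:340],None,fx=4,fy=4,interpolation=cv2.INTER_CUBIC))
```

```text
(no output)
```

View pics/s4z.png

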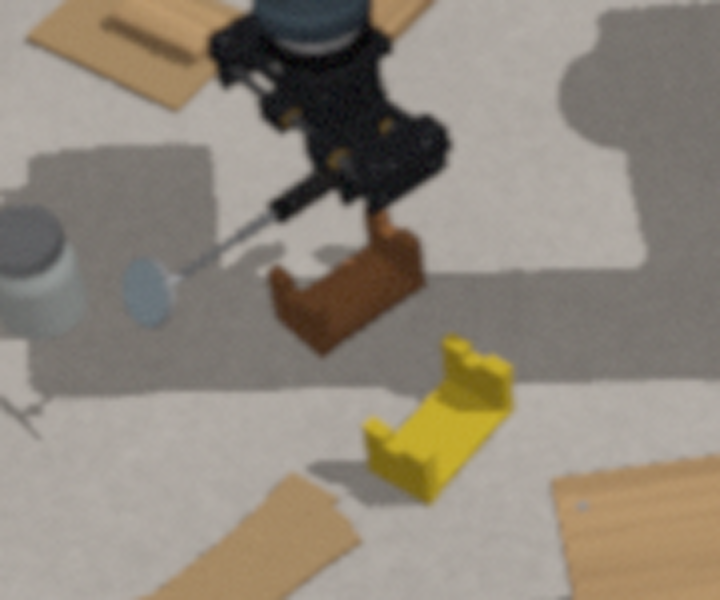

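```bash
cat > plan.py <<'E'
from h import *
nut=np.array([.5715,.1007,.168]);hd=46.8
def target(q,s,retreat=0,dz=0.,drop=.063,dn=0,upitch=None):
    pitch=45-np.degrees(q) if upitch is None else upitch
    R=tool_R(hd,pitch)
    # mirror frame: x=tool z, z=-tool y, y = tool x *(-1)? check right-handed
    x=R[:,2];z=-R[:,1]
    h=np.array([np.cos(np.radians(hd)),np.sin(np.radians(hd)),0])
    face=nut-[0,0,drop]-retreat*h+[0,0,dz]
    n=np.sin(q)*x+np.cos(q)*z
    grip=face-.012*n-.15*x
    tcp=grip-s*x-.0053*z
    return tcp,R,grip,n
E
python3 - <<'E'
from plan import *
c,E=wcam();p,R=pose()
for s in [.005,.01,.015,.02]:
    print(s,proj(p+R@np.array([[0,-.0133,s+.05],[0.007,-.0133,s+.05],[-0.007,-.0133,s+.05]]),c,E))
print('lens z',[ (np.array(d['at']).round(4).tolist(),round(d['confidence'],2)) for d in nets.pinpoint('scene','mirror_face')])
s=.0108;q=1.02
for r in (.16,.13,.05,0):
    t,RR,g,n=target(q,s,r);print(r,'tcp',t,'grip',g,n,delta(t,RR))
E
```

```text
0.005 [[346.2853 390.7104]
 [289.6396 262.3668]
 [296.9159 282.0915]]
0.01 [[347.1576 398.6443]
 [290.3187 258.5891]
 [297.3375 278.4105]]
0.015 [[348.0808 407.0437]
 [290.9638 255.0015]
 [297.7408 274.8888]]
0.02 [[349.0593 415.95  ]
 [291.5772 251.59  ]
 [298.1272 271.5164]]
lens z [([0.6271, -0.3891, 0.1476], 0.5)]
0.16 tcp [ 0.3499 -0.1352  0.054 ] grip [ 0.3563 -0.1285  0.0616] [0.484  0.5155 0.7071] (array([-0.1728,  0.0831, -0.1585]), array([ 12.1668, -61.414 ,   7.131 ]))
0.13 tcp [ 0.3705 -0.1134  0.054 ] grip [ 0.3768 -0.1066  0.0616] [0.484  0.5155 0.7071] (array([-0.1993,  0.0831, -0.1443]), array([ 12.1668, -61.414 ,   7.131 ]))
0.05 tcp [ 0.4252 -0.055   0.054 ] grip [ 0.4316 -0.0483  0.0616] [0.484  0.5155 0.7071] (array([-0.2697,  0.0831, -0.1063]), array([ 12.1668, -61.414 ,   7.131 ]))
0 tcp [ 0.4595 -0.0186  0.054 ] grip [ 0.4658 -0.0118  0.0616] [0.484  0.5155 0.7071] (array([-0.3137,  0.0831, -0.0826]), array([ 12.1668, -61.414 ,   7.131 ]))
```

Run:
```python
from plan import *
c,E=wcam();p,R=pose()
for s in [.005,.01,.015]:
    print(s,proj(p+np.array([[0.007,-.0133,s+.05],[-0.007,-.0133,s+.05]])@R.T,c,E))
t,RR,g,n=target(1.02,.0108,.16,0,upitch=0)
t[2]=.137;print(t,delta(t,RR))
```

```text
0.005 [[334.4455 204.4617]
 [295.1452 204.5018]]
0.01 [[334.6791 190.6071]
 [294.8621 190.6477]]
0.015 [[334.9176 176.3874]
 [294.5731 176.4285]]
[ 0.3449 -0.1406  0.137 ] (array([-0.1665,  0.0002, -0.1623]), array([  0.0414, -61.6991,  -0.0862]))
```

```bash
python3 -m handwheel '[[-0.01,0,-0.03,0,-4,0],[-0.03,0,-0.07,0,-10,0],[-0.05,0,-0.1,0,-18,0],[-0.075,0,-0.125,0,-27,0],[-0.1,0,-0.14,0,-36,0],[-0.125,0,-0.15,0,-45,0],[-0.15,0,-0.16,0,-54,0],[-0.166,0,-0.162,0,-61.7,0],[-0.166,0,-0.162,0,-61.7,0],[-0.166,0,-0.162,0,-61.7,0]]'
python3 - <<'E'
from plan import *
for r in (.16,.08,0):
    t,RR,g,n=target(1.02,.011,r);print(r,t,delta(t,RR))
print(status.read_state()['qpos'])
E
python3 snap.py scene s5
python3 - <<'E'
import cv2
im=cv2.imread('pics/s5.png');cv2.imwrite('pics/s5z.png',cv2.resize(im[90:390,200:460],None,fx=3,fy=2,interpolation=cv2.INTER_CUBIC))
E
```

```text
clock: 10.1
position: [0.3456, -0.1421, 0.1378]
tool_rot: [-1.571, -0.001, -0.756]
force: [-0.3, 0.5, -1.4]
grip_width: 0.0133
0.16 [ 0.3498 -0.1354  0.0539] (array([-0.0015,  0.0839,  0.0078]), array([13.452 , -0.1286,  0.046 ]))
0.08 [ 0.4046 -0.0771  0.0539] (array([-0.0017,  0.0839,  0.0878]), array([13.452 , -0.1286,  0.046 ]))
0 [ 0.4593 -0.0187  0.0539] (array([-0.0019,  0.0839,  0.1678]), array([13.452 , -0.1286,  0.046 ]))
[-0.7106 -0.1461  2.1926 -0.0002  1.0946  0.0458]
```

View pics/s5z.png

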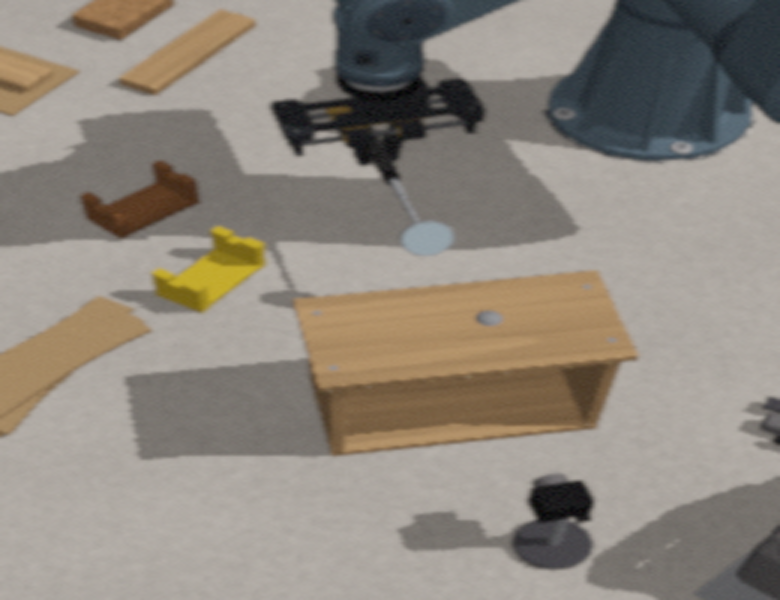

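The mirror is at crop (427,238), in line with the bolt and bench camera and clear of the front edge. Now tilting and lowering it in front of the opening.

```bash
python3 -m handwheel '[[0,0.01,0.008,3,0,0],[0,0.03,0.008,7,0,0],[-0.001,0.055,0.008,11,0,0],[-0.001,0.075,0.008,13.4,0,0],[-0.0015,0.084,0.008,13.4,-0.1,0],[-0.0015,0.084,0.008,13.4,-0.1,0],[-0.0015,0.084,0.008,13.4,-0.1,0]]'
python3 - <<'E'
from plan import *
for r in (.16,.08,0):
    t,RR,g,n=target(1.02,.011,r);print(r,t,delta(t,RR))
print(status.read_state()['qpos'])
print([(np.array(d['at']).round(4).tolist(),round(d['confidence'],2)) for c in('scene','top') for d in nets.pinpoint(c,'mirror_face')])
p,R=pose();x=R[:,2];z=-R[:,1];q=1.02
print('face model',p+.011*x+.0053*z+.15*x+.012*(np.sin(q)*x+np.cos(q)*z))
E
python3 snap.py scene s6
python3 - <<'E'
import cv2
im=cv2.imread('pics/s6.png');cv2.imwrite('pics/s6z.png',cv2.resize(im[150:260,290:420],None,fx=6,fy=5,interpolation=cv2.INTER_CUBIC))
E
```

```text
clock: 11.02
position: [0.3503, -0.1351, 0.0543]
tool_rot: [-1.337, -0.001, -0.752]
force: [-0.2, -0.2, -1.6]
grip_width: 0.0133
0.16 [ 0.3498 -0.1354  0.0539] (array([-0.0001,  0.0003, -0.0006]), array([0.0742, 0.1283, 0.0481]))
0.08 [ 0.4046 -0.0771  0.0539] (array([0.    , 0.0188, 0.0772]), array([0.0742, 0.1283, 0.0481]))
0 [ 0.4593 -0.0187  0.0539] (array([0.0002, 0.0373, 0.1551]), array([0.0742, 0.1283, 0.0481]))
[-0.8864  0.0222  2.2815  0.2993  0.8908 -0.3298]
[([0.4594, -0.0165, 0.1494], 0.71), ([0.6253, -0.3882, 0.0575], 0.67)]
face model [ 0.4622 -0.0152  0.1053]
```

View pics/s6z.png

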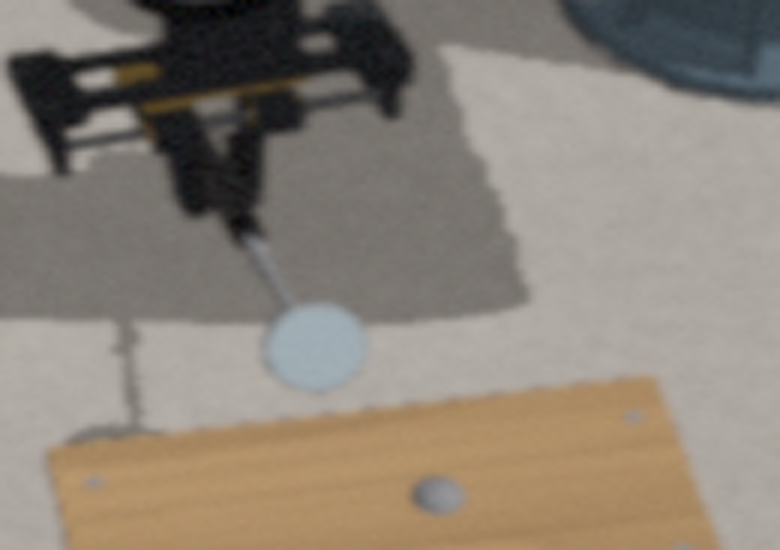

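```bash
cat > chk.py <<'E'
from plan import *
p,R=pose();x=R[:,2];z=-R[:,1];y=np.cross(z,x)
ims={k:eyes.read_camera(k) for k in('scene','top')}
for k,c in ims.items():
    print(k,[(np.array(d['at']).round(4).tolist(),round(d['confidence'],2)) for d in nets.pinpoint(k,'mirror_face')])
    m=nets.masks_of(k,'mirror_face')
    for d in m:
        cnt=max(cv2.findContours(d['pixels'].astype(np.uint8),0,1)[0],key=len)
        if len(cnt)>5: print('  mask',d['confidence'],d['pixels'].sum(),'ell',cv2.fitEllipse(cnt))
    for q in(.9,1.02,1.1):
        n=np.sin(q)*x+np.cos(q)*z;u=np.cross(y,n)
        f=p+.011*x+.0053*z+.15*x+.012*n
        t=np.linspace(0,2*np.pi,50)[:,None]
        e=cv2.fitEllipse(proj(f+.025*(np.cos(t)*u+np.sin(t)*y),c,c['extrinsics']).astype(np.float32))
        print('  model',q,f,e)
E
python3 chk.py
```

```text
scene [([0.4616, -0.0158, 0.1062], 0.71)]
  mask 0.73 217 ell ((341.6243896484375, 218.7289581298828), (15.56892204284668, 15.951457977294922), 39.07615661621094)
  model 0.9 [ 0.4614 -0.0159  0.1062] ((343.4434509277344, 219.02792358398438), (17.902191162109375, 18.309537887573242), 3.8121418952941895)
  model 1.02 [ 0.4621 -0.0151  0.1052] ((343.5389709472656, 219.52537536621094), (17.647430419921875, 18.318044662475586), 29.074495315551758)
  model 1.1 [ 0.4626 -0.0147  0.1045] ((343.59515380859375, 219.85366821289062), (17.33744239807129, 18.31831169128418), 39.81653594970703)
top [([0.4625, -0.0166, 0.1012], 0.64)]
  mask 0.57 1916 ell ((164.43948364257812, 228.49317932128906), (32.008522033691406, 75.41638946533203), 19.99470329284668)
  model 0.9 [ 0.4614 -0.0159  0.1062] ((311.0345458984375, 273.0042419433594), (12.111398696899414, 16.23978614807129), 45.06853485107422)
  model 1.02 [ 0.4621 -0.0151  0.1052] ((310.778076171875, 272.7959899902344), (10.72305965423584, 16.231081008911133), 44.39669418334961)
  model 1.1 [ 0.4626 -0.0147  0.1045] ((310.62237548828125, 272.6723327636719), (9.710787773132324, 16.224700927734375), 44.020172119140625)
```

Face position agrees (model against networks within 3 mm). Sliding in along the level line, half way first.

```bash
python3 -m handwheel '[[0,0.003,0.01,0,0.1,0],[0,0.007,0.03,0,0.1,0],[0,0.012,0.05,0,0.1,0],[0,0.017,0.07,0,0.1,0],[0,0.02,0.085,0,0.1,0],[0,0.0215,0.09,0,0.1,0],[0,0.0215,0.09,0,0.1,0]]'; python3 -c "
from plan import *
t,RR,g,n=target(1.02,.011,0);print(t,delta(t,RR))"; python3 snap.py scene s7 wrist w7
python3 - <<'E'
import cv2,numpy as np
im=cv2.imread('pics/s7.png');a=cv2.resize(im[130:330,280:440],None,fx=3,fy=3,interpolation=cv2.INTER_CUBIC)
cv2.imwrite('pics/s7z.png',a)
E
```

```text
clock: 12.35
position: [0.4129, -0.0666, 0.0535]
tool_rot: [-1.337, 0.001, -0.753]
force: [0.4, -1.2, -0.8]
grip_width: 0.0137
[ 0.4593 -0.0187  0.0539] (array([0.0011, 0.015 , 0.065 ]), array([ 0.0456,  0.0524, -0.049 ]))
```

View pics/s7z.png

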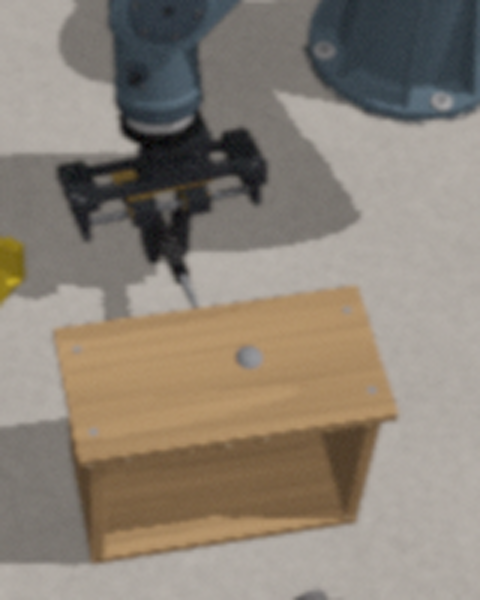

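View pics/w7.png

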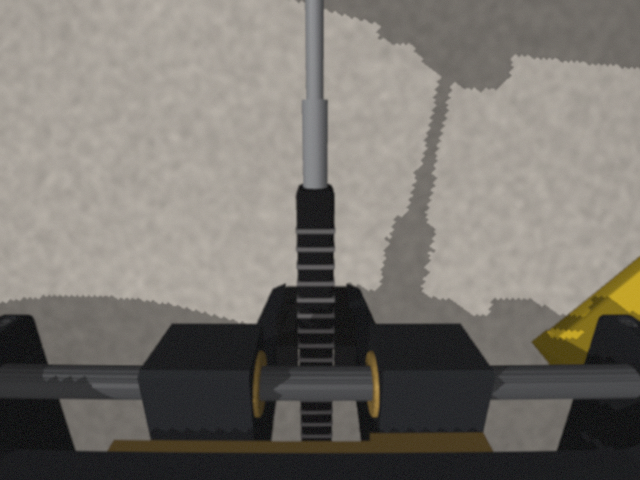

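The handle's end is still at (315,187), so it has not slipped in the grip. The rod enters the opening in line with the bolt. Going the rest of the way.

```bash
python3 -m handwheel '[[0,0.003,0.01,0,0,0],[0,0.006,0.025,0,0,0],[0.0005,0.01,0.042,0,0,0],[0.001,0.013,0.056,0,0,0],[0.001,0.015,0.063,0,0,0],[0.001,0.015,0.065,0,0,0],[0.001,0.015,0.065,0,0,0],[0.001,0.015,0.065,0,0,0]]'
cat > fin.py <<'E'
from plan import *
t,RR,g,n=target(1.02,.011,0);print(delta(t,RR))
p,R=pose();x=R[:,2];z=-R[:,1];y=np.cross(z,x)
lens=np.array([.6947,.2319,.105]);sp=nut+.259*(lens-nut)
for q in(.95,1.02,1.09):
    n=np.sin(q)*x+np.cos(q)*z;u=np.cross(y,n);f=p+.161*x+.0053*z+.012*n;F=np.c_[u,y,n]
    print(q,'face',f,'sight',F.T@(sp-f),'nutz',n@(nut-f),'lensz',n@(lens-f),'horiz',np.linalg.norm((f-nut)[:2]),'d',np.linalg.norm(f-nut))
s=status.read_state();print(s['force'],s['moment'])
for k in('scene','top'):
    eyes.read_camera(k)
    for o in('clamp','cutouts','screw_jar','jigsaw','mirror_face'):
        print(k,o,[(np.array(d['at']).round(4).tolist(),round(d['confidence'],2)) for d in nets.pinpoint(k,o)[:1]])
E
python3 fin.py; python3 snap.py scene s8 wrist w8 top t8
python3 - <<'E'
import cv2,numpy as np
im=cv2.imread('pics/s8.png');a=cv2.resize(im[180:380,280:440],None,fx=3,fy=3,interpolation=cv2.INTER_CUBIC)
cv2.imwrite('pics/s8z.png',a)
E
```

```text
clock: 13.45
position: [0.4591, -0.0194, 0.0541]
tool_rot: [-1.337, 0.0, -0.754]
force: [0.6, -0.8, -1.7]
grip_width: 0.0135
(array([-0.0003,  0.0003,  0.0005]), array([ 0.0477, -0.0218, -0.0131]))
0.95 face [0.571  0.0996 0.1056] sight [0.0058 0.0004 0.0661] nutz 0.04783839168758847 lensz 0.11848137641922864 horiz 0.0012184950830853075 d 0.06241907117203676
1.02 face [0.5714 0.1001 0.105 ] sight [0.0003 0.0004 0.0663] nutz 0.04488759310038064 lensz 0.12774560400948984 horiz 0.0006556388098909365 d 0.06298380436328675
1.09 face [0.5718 0.1005 0.1044] sight [-0.0052  0.0004  0.0662] nutz 0.041658159110984035 lensz 0.13632535770210197 horiz 0.0003536580234526403 d 0.06359611645232983
[ 0.5559 -0.7555 -1.7158] [-0.0791  0.0773 -0.0332]
scene clamp [([0.4397, 0.4515, 0.0042], 0.88)]
scene cutouts [([0.6982, 0.2307, 0.0011], 0.68)]
scene screw_jar [([0.5967, -0.5406, 0.0025], 0.58)]
scene jigsaw [([0.6313, 0.4503, 0.0017], 0.82)]
scene mirror_face []
top clamp [([0.4376, 0.4517, -0.0011], 0.8)]
top cutouts [([0.7403, -0.2624, 0.0024], 0.88)]
top screw_jar [([0.5917, -0.5437, 0.0009], 0.87)]
top jigsaw [([0.6325, 0.4478, -0.0044], 0.57)]
top mirror_face [([0.5936, -0.5427, 0.0035], 0.72)]
```

View pics/s8z.png

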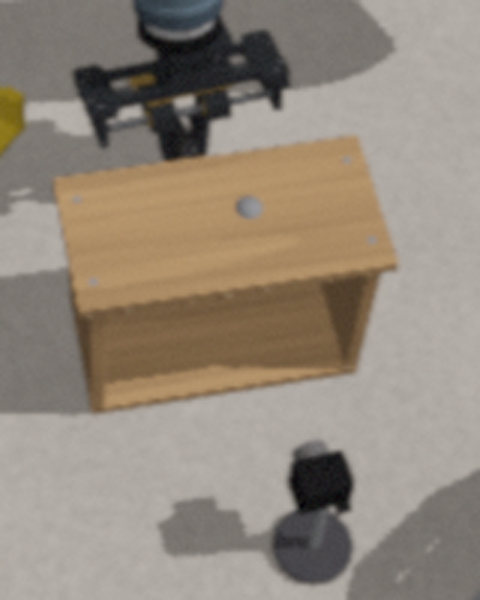

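View pics/w8.png

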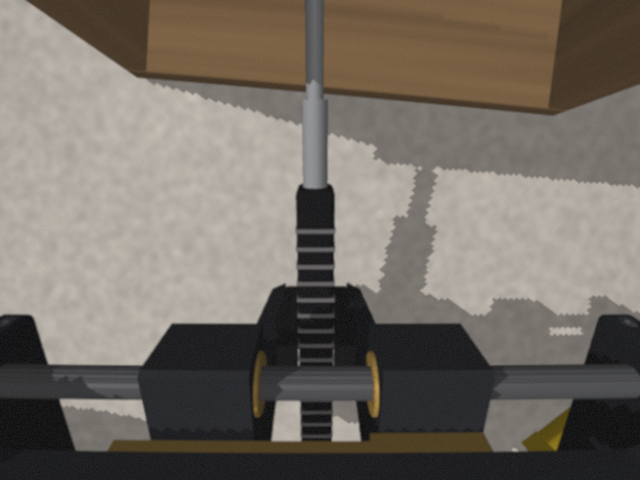

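The mirror is centred in every measure, with no contact and the grip unchanged (handle end at (315,187)). Holding for 4.5 s.

```bash
for i in 1 2 3; do python3 -m handwheel '[[0,0,0,0,0,0],[0,0,0,0,0,0],[0,0,0,0,0,0],[0,0,0,0,0,0],[0,0,0,0,0,0],[0,0,0,0,0,0],[0,0,0,0,0,0],[0,0,0,0,0,0],[0,0,0,0,0,0],[0,0,0,0,0,0],[0,0,0,0,0,0],[0,0,0,0,0,0]]'; done; python3 fin.py | sed -n 1,5p; python3 -c "
from plant import order; print(order.hand_in())"
```

```text
clock: 15.7
position: [0.4594, -0.0191, 0.0541]
tool_rot: [-1.337, 0.0, -0.754]
force: [-0.1, 0.2, -0.7]
grip_width: 0.0134
clock: 17.2
position: [0.4593, -0.0191, 0.0541]
tool_rot: [-1.337, 0.0, -0.754]
force: [0.3, -0.7, -0.9]
grip_width: 0.0129
clock: 18.7
position: [0.4594, -0.0192, 0.0541]
tool_rot: [-1.337, 0.0, -0.754]
force: [0.1, -0.3, 0.1]
grip_width: 0.0132
(array([-0.0003,  0.0003,  0.0002]), array([ 0.0395,  0.0057, -0.0081]))
0.95 face [0.5711 0.0999 0.1057] sight [0.0056 0.0003 0.0659] nutz 0.04757897014283402 lensz 0.11819683135255811 horiz 0.0009081400338381646 d 0.06233227811225907
1.02 face [0.5716 0.1003 0.1051] sight [0.0001 0.0003 0.0661] nutz 0.04461664958712669 lensz 0.1274502994135914 horiz 0.0003883128259084682 d 0.06289998877584149
1.09 face [0.5719 0.1007 0.1045] sight [-0.0053  0.0003  0.0659] nutz 0.041377020710421306 lensz 0.13602073997873676 horiz 0.0004486860392343821 d 0.06351503507864822
[ 0.1198 -0.3215  0.0807] [-0.1751  0.0945 -0.0267]
the job is handed in; nothing more can be done
None
```

I took the mirror from the red-brown rest and slid it through the front opening. I held it still for over 4.5 s about 63 mm below the nut, tilted 45° towards the lens, and handed in at about 19 s of the 59 s with the gripper alone holding it.

**Last checks, computed from the arm's pose and the measured positions:**

| Check | Value | Allowed |
|---|---|---|
| Nut's image from glass centre | about 0.3 mm | 15 mm |
| Face from straight below the nut | about 0.4 mm | 20 mm |
| Face to nut distance | 63 mm | 43–83 mm |
| Nut in front of the glass plane | 45 mm | 34–56 mm |
| Lens in front of the glass plane | 127 mm | 105–148 mm |

- **Force:** the external force stayed below about 2 N in every reading, with no sign of contact.
- **Swivel setting:** I estimated it once, by eye from one wrist picture, at about 1.02 rad. The checks stay within limits for 0.95 to 1.09 rad.
- **Bystanders:** the networks put them within about 6 mm of their starting places. The one exception was the scene view, which reported the cut-outs at the bench camera's position. I took that as a false report, because the top view has them in place.
- **Not confirmed by picture:** with the mirror inside the carcass, no camera could see the face, so its final pose comes from the grip geometry. Outside the opening, that geometry agreed with the networks to within about 4 mm.

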